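# Bring the pulley's set-screw hole under the spindle

## Task

The pulley on the screwdriving station spins freely and its large set-screw hole has come to rest down in the guard. Reach in at a slant under the spindle head and turn the pulley by its rim, at a calm pace without spinning it fast, until the large hole points straight up at the spindle bit. Leave it at rest there, let go, and leave the other things on the bench where they are.

Things in the scene. Friction and masses are not known exactly. Their poses are not given: they have to be found in the camera images.
- pulley: Aluminium flat-belt pulley: solid upright disc, 170 mm diameter, 24 mm wide, flat faces (52 mm hub 10 mm proud of each), spinning freely both ways without stops on a level axle 115 mm above the bench. 0.6 to 1 kg, balanced; slight bearing friction (0.008 N m) stops it soon after release. Origin: disc centre. y: along the axle; z: from the centre through the large hole.
- hole (a point): Mouth of the large radial set-screw hole in the rim, 15 mm across with a 19 mm chamfer, mid width, 85 mm from the pulley's centre, flush. A 7 mm milled groove runs radially on both faces at the same angle. Four much smaller drillings (6 mm; round 22 mm pockets beside them on the faces) are not it. It starts in the lower half of the turn, mostly hidden in the guard.
- axle (a point): Fixed point in the middle of the pulley's axle, 115 mm above the bench. y: along the axle; z up; x level, away from the robot within 20 degrees. The rim's quarter on the -x side, 30 to 80 degrees from the top, is free for fingers slanting down and away from the robot at about 40 degrees, one on each face; 60 mm apart, they can go back for a new hold while astride the rim.
- bit_tip (a point): Tip of the screwdriving spindle's bit (fixed), 100 mm straight above the axle, 15 mm above the pulley's rim. Bit 8 mm thick; the spindle above it is 20 mm thick from 232 mm over the bench and 32 mm from 250 mm up to the head (40 mm for the top 12 mm).
- head_edge (a point): Middle between the lower front ends of the two level rails of the fixed spindle head, 330 mm above the bench, 95 mm from the axle towards the robot. Axes as axle. The rails (|y| 22 to 40 mm) run 165 mm to +x, 20 mm thick, over the pulley; the slot between is too narrow for a gripper, so they bar it from straight above. Crossbar, belt cover and motor (x 70 to 120, y -130 to 40) up to 140 mm.
- station: Fixed screwdriving station; origin on the bench under the axle, axes as axle. In mm: base plate x -120 to 120, y -165 to 85, 12 thick. Sheet guard trough round the pulley's lower part x -103 to 103, y -31 to 31, 95 tall. Axle 16 thick between bearing pedestals x -22 to 22, |y| 58 to 78, 137 tall. Column x -10 to 50, y -162 to -102, 462 tall.
- sleeve_a: loose chromed valve sleeve, 30 mm diameter, 45 mm tall, standing beside the station's base; origin under its centre. A bystander.
- sleeve_b: loose chromed valve sleeve, 30 mm diameter, 45 mm tall, standing beside the station's base; origin under its centre. A bystander.
- sleeve_c: loose chromed valve sleeve, 30 mm diameter, 45 mm tall, standing on the column's side of the station; origin under its centre. A bystander.
- bottle: Small grey bottle, 40 mm diameter, 100 mm tall; origin under its centre. A bystander.
- screwdriver: Screwdriver lying on the bench. A bystander.
- wrench: Wrench lying on the bench. A bystander.
- cup: Steel cup, 70 mm wide, 60 mm tall; origin under its centre. A bystander.

How it is judged:
On the way:
1. the large hole has come up out of the guard (height (world z) of hole above 0.14 m), for 0.02 s.
At the end, for the whole second after the job is handed in: The large hole is at the top of the pulley, within 6 mm (about 4 degrees) of straight under the spindle bit, the pulley is at rest, and every bystander is within 30 mm of where it stood (horizontal distance between hole and bit_tip below 0.006 m and height (world z) of hole above 0.19 m and angular speed of pulley below 0.05 rad/s and distance of each of sleeve_a, sleeve_b, sleeve_c, bottle, screwdriver, wrench, cup from where it was at the start of the episode below 0.03 m); the robot touches nothing.
It fails at once if the pulley is spun fast (over 6 rad/s, about one turn a second) (angular speed of pulley above 6 rad/s).
It fails at once if a bystander is pushed more than 40 mm away or knocked over (distance of any of sleeve_a, sleeve_b, sleeve_c, bottle, screwdriver, wrench, cup from where it was at the start of the episode above 0.04 m or angle between any of sleeve_a, sleeve_b, sleeve_c, bottle, cup's own z axis and vertical above 0.7 rad).
It also fails if it takes over 58 s, if anything falls off the work surface, if the arm or the gripper's body presses on something with over 40 N, if the wrist force passes 120 N, or if a joint passes its speed limit or range.

## Robot

A 6-joint arm with a two-finger parallel gripper is mounted at the origin on the work surface. World frame = base frame: x ahead of the robot, y to its left, z up, the work surface at z = 0. Lengths are in m, angles in rad, forces in N, time in s.
With the tool pointing down it reaches from about 0.35 to 0.975 m from the base axis. Payload 4.9 kg.
Tool frame: the origin (TCP) lies midway between the tips of the shut fingers; the grasp point (between the pads) lies ctrl.tcp_to_grasp behind it (ctrl.tcp_to_grasp is the distance from the TCP to the grasp point, in m); z points along the fingers, y is the direction in which the jaws open and shut (so a half turn about z gives the same grasp; the last joint's range is limited). The gripper opens to 85 mm and grips with 20 to 120 N. Pads are 22 mm wide; open, the fingers measure 114 mm over their backs; the gripper's body (76 mm by 85 mm) begins 54 mm behind the grasp point. The pads swing forward as they close: fully open they stand 13 mm farther back than shut.
Start: joints at [-1.436, 0.053, 1.613, -0, 1.476, -0.119], TCP at [0.157, -0.605, 0.231] pointing down, gripper open.
Joint ranges: [-3.01, 3.01], [-1.01, 2.22], [0.06, 2.58], [-1.02, 4.17], [0.09, 2.62], [-3.14, 3.14]. Speed limits (rad/s): [2.57, 2.57, 3.14, 3.14, 3.14, 3.14].

## Interface

Orientations are given as a rotation vector (axis times angle).
In Python, from station import ctrl, get_image, calibration, finish_job, models gives the robot as it stands.
- The arm moves only by the shell command python3 -m creep 'ROWS' [FORCE]. ROWS is JSON, a list of rows, each a list of 7 numbers: the opening, from 0 (shut) to 1 (fully open), then the shift along the tool's x, y, z in m, then the turn, a rotation vector about the tool's x, y, z in degrees. A call has 1 to 20 rows; each row shifts and turns the commanded pose from where the row before left it, along the tool's axes as they then stand; what a row does not reach is not made up. A row lasts 1/10 s, in which the tool goes at most 50 mm and 8.59 degrees, less where a joint would pass 70% of its speed; a pose out of reach is approached as far as the arm can. A call with a gripper value outside its range is refused whole. The fingers move at their own pace and stop on an object; FORCE is the grip in N (left out, the last holds). Time passes only in rows, so rows that do not move let the fingers close. It gives the time, the measured TCP pose, the force and the opening at its end, in the units of the state.
- ctrl.get_obs(): the state, without advancing time (a new reading comes with each control period).
- get_image(name): name is "side" or "top"; returns the picture (480x640x3 uint8, red, green, blue); there is no depth.
- calibration(name): a dict with "mtx" (3x3 intrinsics, pixels), "R" (3x3) and "t" (3): a world point X has camera coordinates R X + t. Camera axes: x right, y down, z forward; pixel columns grow to the right and rows downward; lengths in m; the calibration is good to about 2 mm. A picture is of the moment at which its call begins. calibration takes no time and is no camera call.
- finish_job(): hands the job in, once; it reports no verdict.
Trained networks look in the newest picture that a camera, given by its name, has taken for a name from the list of things; names that differ only in an ending like _2 or _b are one class to them, and where a whole thing is asked for, a point or a joint stands for the part that bears it (a point fixed in the world has none). Each returns a list of dicts, best first, with "conf" (0 to 1); they miss things now and then, are a little off and sometimes report something else, mostly with a low value. They report only what shows in the picture. A call takes as long as a camera call.
- models.search_frame(camera, name): "extent" ([left, top, right, bottom] in pixels, round what is visible of it).
The state is a dict: "t": time; "q": joint angles; "dq": joint speeds; "effort": joint torques, N m; "tool_pos": TCP position; "tool_rot": TCP orientation; "contact_force": force on the tool from outside, world axes, zero at the start; "wrist_torque": the same for the moment, N m; "opening": finger opening in m.
Only numpy, scipy, OpenCV 4.12 (cv2) and the standard library are available. Lean on these libraries where they do the work, as an engineer would, in place of code of your own. Each camera call takes 0.05 s, during which the arm holds its last target. There are 200 camera calls.

## Working session

There is one attempt and no reset: what is moved stays moved. The work goes in short steps, Python scripts to look and compute and a shell command to move; the robot and the scene stay as the last step left them, time stands still between calls to the robot, and variables do not carry over. Pictures are saved under pics/ and viewed, about 8 in all and at most 12, crops included, and the job is handed in when it is done.

```bash
ls; mkdir -p pics; cat > h.py <<'E'
import numpy as np, cv2
from station import ctrl, get_image, calibration, finish_job, models
def proj(cam,X):
    c=calibration(cam);P=(np.array(c["R"])@np.atleast_2d(X).T).T+np.array(c["t"]);p=(np.array(c["mtx"])@P.T).T
    return p[:,:2]/p[:,2:]
def save(cam,name,box=None,k=1):
    im=get_image(cam)
    if box: im=im[box[1]:box[3],box[0]:box[2]]
    im=cv2.resize(im,None,fx=k,fy=k,interpolation=cv2.INTER_CUBIC)
    cv2.imwrite(f"pics/{name}.png",im[...,::-1])
E
python3 - <<'E'
from h import *
print(ctrl.get_obs(),ctrl.tcp_to_grasp)
for c in("side","top"):
    save(c,c+"0")
    k=calibration(c);print(c,np.round(k["mtx"],1).tolist(),np.round(k["R"],4).tolist(),np.round(k["t"],4).tolist(), -np.array(k["R"]).T@np.array(k["t"]))
    for n in("pulley","hole","bit_tip","axle","head_edge","station","sleeve_a","bottle","cup"):
        print(n,[(np.round(d["extent"]).tolist(),round(d["conf"],2)) for d in models.search_frame(c,n)[:4]])
E
```

```text
pics
{'t': 0.0, 'q': array([-1.43604084e+00,  5.33664844e-02,  1.61433307e+00, -4.18383120e-06,
        1.47595368e+00, -1.18956152e-01]), 'dq': array([ 0.00261697, -0.00021405,  0.00076726, -0.00054562, -0.00034296,
       -0.00045959]), 'effort': array([-7.16305440e-04, -3.93680513e+01, -3.70177710e+01, -9.53268705e-05,
        7.02261736e-03,  1.01017059e-05]), 'tool_pos': array([ 0.15681499, -0.60435951,  0.23003369]), 'tool_rot': array([-3.11430465e+00, -3.97201220e-01,  3.20895063e-05]), 'contact_force': array([ 0.47540478, -0.1298244 ,  0.19060778]), 'wrist_torque': array([-0.03755548, -0.03643847, -0.05806124]), 'opening': 0.08518175998904809} 0.0187
side [[617.4, 0.0, 323.3], [0.0, 617.4, 232.4], [0.0, 0.0, 1.0]] [[-0.9647, -0.2634, 0.0054], [-0.168, 0.5993, -0.7827], [0.2029, -0.7559, -0.6224]] [0.4546, 0.2471, 1.3738] [0.20123439 1.01010952 1.04604444]
pulley [([203.0, 235.0, 276.0, 291.0], 0.84)]
hole [([206.0, 236.0, 280.0, 290.0], 0.67)]
bit_tip [([183.0, 95.0, 311.0, 343.0], 0.96)]
axle [([185.0, 95.0, 314.0, 341.0], 0.71)]
head_edge [([186.0, 95.0, 312.0, 340.0], 0.88
[... 187 characters left out ...]
, 223.0, 356.0], 0.76)]
bottle [([324.0, 388.0, 343.0, 433.0], 0.69)]
cup [([237.0, 417.0, 275.0, 463.0], 0.62)]
top [[444.5, 0.0, 321.0], [0.0, 444.5, 235.6], [0.0, 0.0, 1.0]] [[-0.0001, -0.9998, 0.0179], [-0.9853, -0.0029, -0.1709], [0.1709, -0.0176, -0.9851]] [-0.0084, 0.5115, 1.0808] [0.31925558 0.01210916 1.15227702]
pulley [([288.0, 149.0, 301.0, 209.0], 0.95)]
hole []
bit_tip []
axle [([262.0, 82.0, 386.0, 234.0], 0.89)]
head_edge [([261.0, 86.0, 387.0, 234.0], 0.93)]
station [([266.0, 83.0, 385.0, 232.0], 0.59)]
sleeve_a [([138.0, 227.0, 174.0, 254.0], 0.67), ([237.0, 198.0, 251.0, 216.0], 0.45)]
bottle [([179.0, 284.0, 203.0, 299.0], 0.65)]
cup [([141.0, 228.0, 174.0, 256.0], 0.67)]
```

View pics/side0.png

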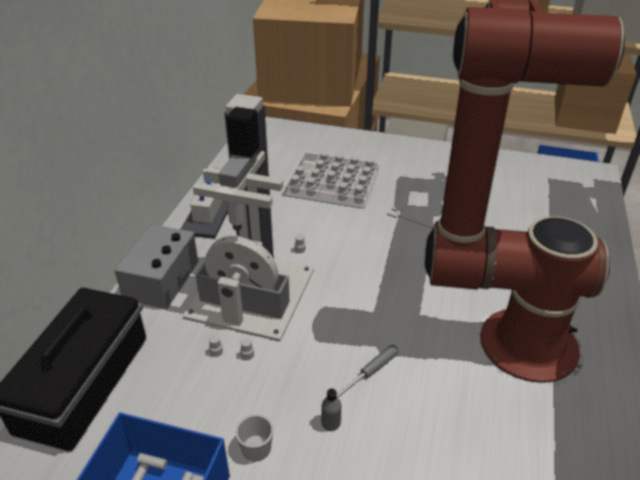

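View pics/top0.png

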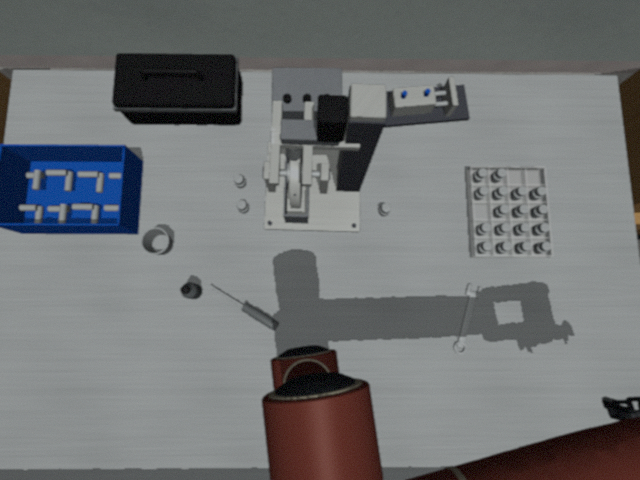

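The side view shows the station at about (183–314, 95–343), with the pulley face visible at (203–276, 235–291). In the top view the base plate's front corners are near (265,229) and (359,231). I'll fit the station pose next, then zoom in.

```bash
cat >> h.py <<'E'
def back(cam,uv,z):
    c=calibration(cam);R=np.array(c["R"]);C=-R.T@np.array(c["t"]);d=R.T@np.linalg.inv(np.array(c["mtx"]))@[uv[0],uv[1],1]
    return C+d*(z-C[2])/d[2]
def st(p,ax):  # station frame (m) -> world
    x,y,a=ax;p=np.atleast_2d(p);return np.c_[x+p[:,0]*np.cos(a)-p[:,1]*np.sin(a),y+p[:,0]*np.sin(a)+p[:,1]*np.cos(a),p[:,2]]
def wire(cam,im,ax,box,k):
    def L(P,col,cl=True):
        q=((proj(cam,st(P,ax))-[box[0],box[1]]+.5)*k).astype(np.int32);cv2.polylines(im,[q],cl,col,1)
    def rect(x0,x1,y0,y1,z): return np.array([[x0,y0,z],[x1,y0,z],[x1,y1,z],[x0,y1,z]])/1000
    L(rect(-120,120,-165,85,12),(255,0,0));L(rect(-103,103,-31,31,95),(0,255,0))
    for s in(-1,1):
        L(rect(-95,70,s*22,s*40,330),(255,255,0));L(rect(-22,22,s*58,s*78,137),(255,0,255))
        t=np.linspace(0,2*np.pi,60);L(np.c_[.085*np.sin(t),0*t+s*.012,.115+.085*np.cos(t)],(0,255,255))
def over(cam,name,box,k,ax):
    im=get_image(cam)[box[1]:box[3],box[0]:box[2]];im=cv2.resize(im,None,fx=k,fy=k,interpolation=cv2.INTER_CUBIC);raw=im.copy()
    if ax is not None: wire(cam,im,ax,box,k)
    cv2.imwrite(f"pics/{name}.png",np.hstack([raw,im])[...,::-1])
E
python3 - <<'E'
from h import *
a=back("top",(265,229.5),.012);b=back("top",(359.5,231),.012);print(a,b,np.linalg.norm(a-b))
d=a-b;yaw=np.arctan2(-d[0],d[1]);print(np.degrees(yaw))
m=(a+b)/2; # station (-.12,-.04)
o=m[:2]-st([-.12,-.04,0],(0,0,yaw))[0,:2];ax=(o[0],o[1],yaw);print(ax)
over("top","top1",(255,75,395,240),2.8,ax) if 0 else over("top","top1",(255,75,395,240),2,ax)
over("side","side1",(175,85,325,355),2,ax)
# sleeves
for uv in((240,185),(243,210),(384,213)):print(back("top",uv,0))
E
python3 - <<'E'
import cv2,numpy as np
a=cv2.imread('pics/top1.png');b=cv2.imread('pics/side1.png')
cv2.imwrite('pics/top1.png',cv2.resize(a,None,fx=1.4,fy=1.4,interpolation=cv2.INTER_CUBIC));cv2.imwrite('pics/side1.png',b)
E
```

```text
[0.5326148  0.13750787 0.012     ] [ 0.52941689 -0.10895352  0.012     ] 0.24648213699179333
-0.7433885139131032
(np.float64(0.6515247116588815), np.float64(0.05271690502266671), np.float64(-0.012974577189291327))
[0.65575221 0.20815108 0.        ]
[0.58722808 0.19811053 0.        ]
[ 0.58054682 -0.17628025  0.        ]
```

View pics/top1.png

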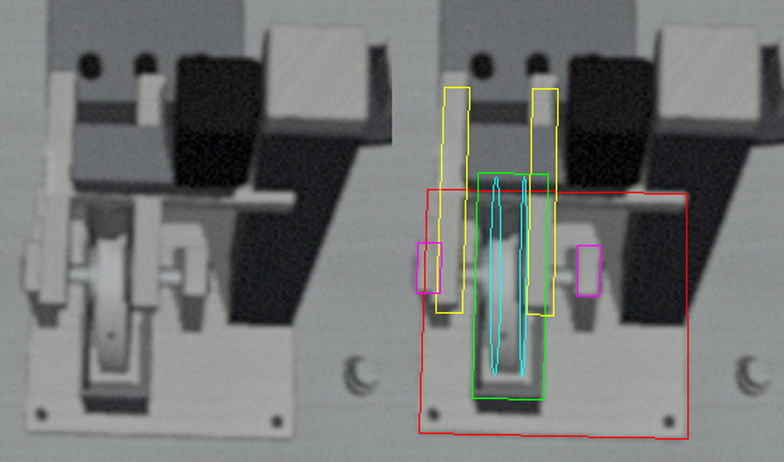

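View pics/side1.png

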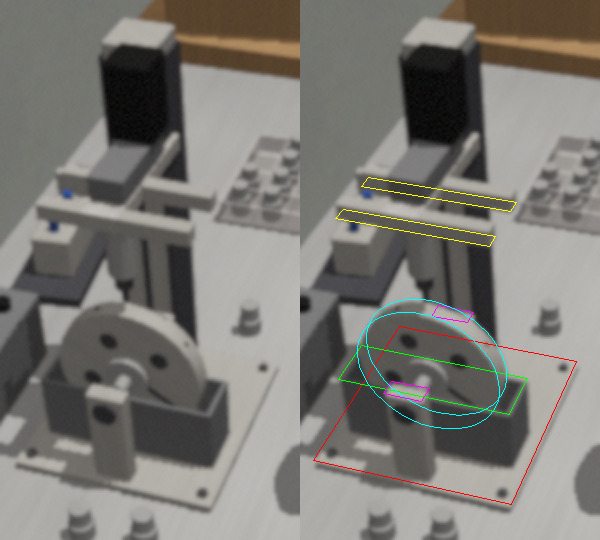

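The fit looks good to within 2–3 mm: plate, guard front and rails line up once the rails' 350 mm top is allowed for. The groove shows in the side crop at about (150,385)–(190,405), on the robot side just below level. I'll rectify the pulley's face plane to measure the angle and check the centre.

```bash
cat >> h.py <<'E'
AX=(.6515,.0527,-.013)
def rect(name,ax=AX,s=3,draw=True,im=None):
    # side camera face plane y_st=+.012; picture right = -x, up = z ; s px/mm, 200 mm square
    g=np.array([[-.1,.012,.215],[.1,.012,.215],[.1,.012,.015],[-.1,.012,.015]])
    src=proj("side",st(g,ax)).astype(np.float32);n=200*s
    dst=np.float32([[n,0],[0,0],[0,n],[n,n]])
    im=get_image("side") if im is None else im
    w=cv2.warpPerspective(im,cv2.getPerspectiveTransform(src,dst),(n,n),flags=cv2.INTER_CUBIC)
    if draw:
        cv2.circle(w,(n//2,n//2),85*s,(255,0,0),1);cv2.circle(w,(n//2,n//2),26*s,(0,255,0),1)
        for a in range(0,360,30):
            d=np.array([np.sin(np.radians(a)),-np.cos(np.radians(a))]);p=n/2+d*86*s;q=n/2+d*94*s
            cv2.line(w,tuple(int(v) for v in p),tuple(int(v) for v in q),(255,255,0),1)
    if name: cv2.imwrite(f"pics/{name}.png",w[...,::-1])
    return w
E
python3 - <<'E'
from h import *
rect("rect0")
for uv in((270,287.5),(250,277.5)):
    c=calibration("side");R=np.array(c["R"]);C=-R.T@np.array(c["t"]);d=R.T@np.linalg.inv(np.array(c["mtx"]))@[*uv,1]
    n=st([0,1,0],(0,0,AX[2]))[0];o=st([0,.012,.115],AX)[0];X=C+d*((o-C)@n)/(d@n)-o
    x=X@st([1,0,0],(0,0,AX[2]))[0];print(x,X[2],np.degrees(np.arctan2(-x,X[2])))
E
```

```text
-0.07346539629510175 -0.03165481997955734 113.31027647757313
-0.02671633038922447 -0.013258614824409612 116.39400034427563
```

View pics/rect0.png

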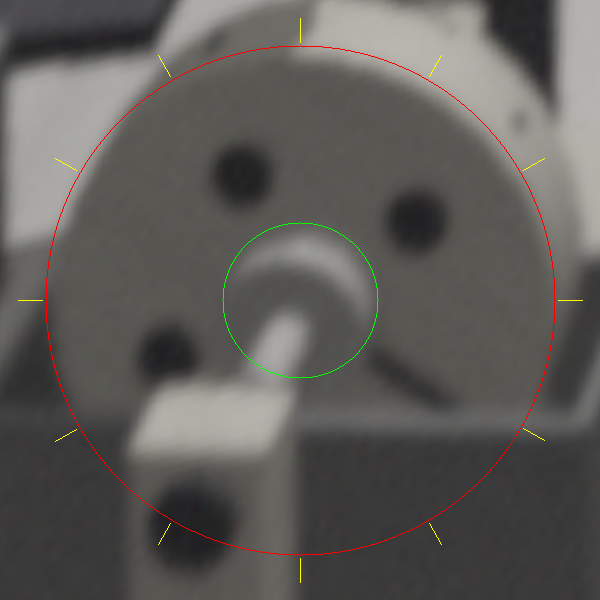

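The disc sits within 1–2 mm of the predicted circle. The groove runs from (375,352) to (445,405), so the hole is about 125.5° from the top on the −x side. That takes roughly three strokes of 42° up the robot side. First I'll move to the front of the station, pointing down and short of the rails, then tilt.

```bash
cat >> h.py <<'E'
from scipy.spatial.transform import Rotation as Ro
def tilt_rot(t,ax=AX): # tool z down-and-away at t deg below level, tool y = -station y
    a=ax[2];t=np.radians(t);c,s=np.cos(a),np.sin(a)
    z=np.array([np.cos(t)*c,np.cos(t)*s,-np.sin(t)]);y=np.array([s,-c,0]);return Ro.from_matrix(np.c_[np.cross(y,z),y,z])
def tcp(phi,r,t,back=0,ax=AX):
    ph=np.radians(phi);tr=np.radians(t);d=np.array([np.cos(tr),0,-np.sin(tr)])
    return st(np.array([-r*np.sin(ph),0,.115+r*np.cos(ph)])+d*(ctrl.tcp_to_grasp-back),ax)[0]
def rel(P,R):
    o=ctrl.get_obs();R0=Ro.from_rotvec(o["tool_rot"])
    return np.round(R0.inv().apply(P-o["tool_pos"]),4),np.round((R0.inv()*R).as_rotvec(degrees=True),2)
E
python3 -m creep '[[1,0.0287,-0.0351,0.0019,0,0,0],[1,0.0287,-0.0351,0.0019,0,0,0],[1,0.0287,-0.0351,0.0019,0,0,0],[1,0.0287,-0.0351,0.0019,0,0,0],[1,0.0287,-0.0351,0.0019,0,0,0],[1,0.0287,-0.0351,0.0019,0,0,0],[1,0.0287,-0.0351,0.0019,0,0,0],[1,0.0287,-0.0351,0.0019,0,0,0],[1,0.0287,-0.0351,0.0019,0,0,0],[1,0.0287,-0.0351,0.0019,0,0,0],[1,0.0287,-0.0351,0.0019,0,0,0],[1,0.0287,-0.0351,0.0019,0,0,0],[1,0.0287,-0.0351,0.0019,0,0,0],[1,0.0287,-0.0351,0.0019,0,0,0],[1,0.0287,-0.0351,0.0019,0,0,0],[1,0.0287,-0.0351,0.0019,0,0,0]]'
python3 -c "
from h import *
R=tilt_rot(40);print(R.as_matrix());print(rel(tcp(78,.07,40,.12),R),ctrl.get_obs()['q'])"
```

```text
t: 2.75
tool_pos: [0.461, 0.0559, 0.2012]
tool_rot: [3.116, 0.398, 0.002]
contact_force: [0.1, -0.3, -0.4]
opening: 0.0854
[[ 6.42733295e-01 -1.29996338e-02  7.65979713e-01]
 [-8.35600356e-03 -9.99915501e-01 -9.95829726e-03]
 [ 7.66044443e-01 -8.67361738e-19 -6.42787610e-01]]
(array([0.0427, 0.0125, 0.0066]), array([-6.66, 49.63, 14.34])) [-3.95724489e-02 -3.29627965e-01  2.00815822e+00 -2.14743555e-04
  1.46183565e+00  1.27694901e+00]
```

```bash
python3 -m creep '[[1,0,0,0,-0.95,7.09,2.05],[1,0,0,0,-0.95,7.09,2.05],[1,0,0,0,-0.95,7.09,2.05],[1,0,0,0,-0.95,7.09,2.05],[1,0,0,0,-0.95,7.09,2.05],[1,0,0,0,-0.95,7.09,2.05],[1,0,0,0,-0.95,7.09,2.05],[1,0,0,0,0,0,0]]'
python3 -c "
from h import *
R=tilt_rot(40);print(rel(tcp(78,.07,40,.12),R),rel(tcp(78,.07,40,0),R),ctrl.get_obs()['q'])"
```

```text
t: 3.55
tool_pos: [0.4654, 0.0562, 0.1924]
tool_rot: [2.851, -0.019, 1.305]
contact_force: [-0.4, 0.6, -1.0]
opening: 0.0853
(array([0.0279, 0.0011, 0.0289]), array([ 0.03,  0.82, -0.02])) (array([0.0296, 0.001 , 0.1489]), array([ 0.03,  0.82, -0.02])) [-0.05982038 -1.00907155  2.57048167  0.05273274  0.72309246  1.50104067]
```

```bash
python3 -m creep '[[0.8,0.01,0,0.01,0,0.4,0],[0.8,0.01,0,0.01,0,0.4,0],[0.75,0.009,0.001,0.009,0,0,0],[0.7,0,0,0.015,0,0,0],[0.7,0,0,0.015,0,0,0],[0.7,0,0,0.015,0,0,0],[0.7,0,0,0.015,0,0,0],[0.7,0,0,0,0,0,0]]'
python3 -c "
from h import *
R=tilt_rot(40);print(rel(tcp(78,.07,40,0),R),ctrl.get_obs()['q'])
save('side','side2',(125,25,425,355),1.8);rect('x') if 0 else 0"
```

```text
t: 4.35
tool_pos: [0.5559, 0.0531, 0.1656]
tool_rot: [2.836, -0.02, 1.335]
contact_force: [-0.5, -0.2, -0.1]
opening: 0.06
(array([-0.0106, -0.001 ,  0.0626]), array([ 0.09, -0.43, -0.02])) [-0.05272168 -0.55398845  2.39848205  0.07145315  0.41827337  1.48051036]
```

View pics/side2.png

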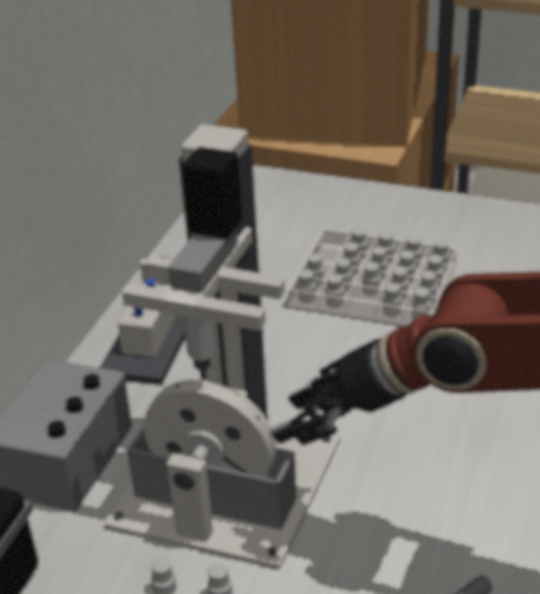

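The gripper points at the rim's free quarter, below the rails, and nothing is touching. I'll go in and close.

```bash
python3 -m creep '[[0.7,-0.0035,0,0.0125,0,-0.2,0],[0.7,-0.0035,0,0.0125,0,-0.2,0],[0.7,-0.0035,-0.001,0.0125,0,0,0],[0.7,0,0,0.0125,0,0,0],[0.7,0,0,0.0125,0,0,0],[0.7,0,0,0,0,0,0]]'
python3 -c "
from h import *
R=tilt_rot(40);print(rel(tcp(78,.07,40,0),R),ctrl.get_obs()['q'])"
```

```text
t: 5.0
tool_pos: [0.597, 0.0536, 0.1181]
tool_rot: [2.839, -0.02, 1.329]
contact_force: [-0.6, -0.5, 1.0]
opening: 0.0598
(array([-0.0002,  0.0002,  0.0007]), array([ 0.09, -0.15, -0.03])) [-0.04559225 -0.3137547   2.32453663  0.09268213  0.25684996  1.46081624]
```

```bash
python3 -m creep '[[0,0,0,0,0,0,0],[0,0,0,0,0,0,0],[0,0,0,0,0,0,0],[0,0,0,0,0,0,0],[0,0,0,0,0,0,0],[0,0,0,0,0,0,0]]' 50
```

```text
t: 5.6
tool_pos: [0.5961, 0.0556, 0.1184]
tool_rot: [2.841, -0.02, 1.331]
contact_force: [-5.5, 12.4, 3.4]
opening: 0.0234
```

```bash
python3 -m creep '[[0,0.0046,-0.003,-0.0022,0,0,0],[0,0.0048,0,-0.0019,0,0,0],[0,0.0049,0,-0.0015,0,0,0],[0,0.005,0,-0.0012,0,0,0],[0,0.0051,0,-0.0008,0,0,0],[0,0.0051,0,-0.0004,0,0,0],[0,0.0051,0,-0.0001,0,0,0],[0,0.0051,0,0.0003,0,0,0],[0,0.0051,0,0.0007,0,0,0],[0,0.005,0,0.0011,0,0,0],[0,0,0,0,0,0,0],[0,0,0,0,0,0,0]]'
python3 -c "
from h import *
R=tilt_rot(40);print(rel(tcp(36,.07,40,0),R),ctrl.get_obs()['q']);rect('rect1')"
```

```text
t: 6.8
tool_pos: [0.621, 0.0551, 0.1562]
tool_rot: [2.844, -0.023, 1.317]
contact_force: [-7.7, -7.4, -0.1]
opening: 0.0232
(array([0.005 , 0.002 , 0.0006]), array([ 0.19,  0.3 , -0.09])) [-0.03792779 -0.31020396  2.2460281   0.04744716  0.33879692  1.51149203]
```

View pics/rect1.png

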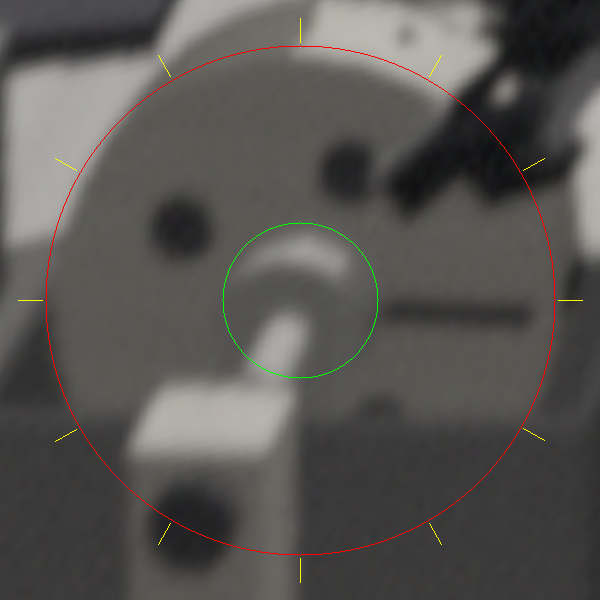

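The groove now lies at (393,311)–(528,315), about 92° from the top; the two visible pockets also show a turn of about 34°. No trouble, so I'll release, go back astride the rim and take a new hold.

```bash
python3 -m creep '[[0.7,0,0.001,0,0,0,0],[0.7,0,0,0,0,0,0],[0.7,0,0,0,0,0,0],[0.7,0,0,0,0,0,0],[0.7,-0.01,0,0.0012,0,0,0],[0.7,-0.01,0,0.0012,0,0,0],[0.7,-0.01,0,0.0012,0,0,0],[0.7,-0.01,0,0.0012,0,0,0],[0.7,-0.01,0,0.0012,0,0,0],[0.7,0,0,0,0,0,0]]'
python3 -c "
from h import *
R=tilt_rot(40);print(rel(tcp(78,.07,40,0),R),ctrl.get_obs()['q'])"
python3 -m creep '[[0,0,0,0,0,0,0],[0,0,0,0,0,0,0],[0,0,0,0,0,0,0],[0,0,0,0,0,0,0],[0,0,0,0,0,0,0],[0,0,0,0,0,0,0]]' 50
```

```text
t: 7.85
tool_pos: [0.5943, 0.0559, 0.1142]
tool_rot: [2.842, -0.021, 1.323]
contact_force: [-0.0, -0.6, -0.1]
opening: 0.0597
(array([0.0045, 0.0024, 0.0002]), array([ 0.08,  0.08, -0.05])) [-0.04003694 -0.31231652  2.32940412  0.07692583  0.25410741  1.47977627]
t: 8.45
tool_pos: [0.5968, 0.0557, 0.1181]
tool_rot: [2.838, -0.021, 1.331]
contact_force: [-5.2, -0.1, 4.1]
opening: 0.0233
```

```bash
python3 -m creep '[[0,0.0046,0,-0.0022,0,0,0],[0,0.0048,0,-0.0019,0,0,0],[0,0.0049,0,-0.0015,0,0,0],[0,0.005,0,-0.0012,0,0,0],[0,0.0051,0,-0.0008,0,0,0],[0,0.0051,0,-0.0004,0,0,0],[0,0.0051,0,-0.0001,0,0,0],[0,0.0051,0,0.0003,0,0,0],[0,0.0051,0,0.0007,0,0,0],[0,0.005,0,0.0011,0,0,0],[0,0.0049,0,0.0014,0,0,0],[0,0,0,0,0,0,0],[0,0,0,0,0,0,0]]'
python3 -m creep '[[0.7,0,0,0,0,0,0],[0.7,0,0,0,0,0,0],[0.7,0,0,0,0,0,0],[0.7,0,0,0,0,0,0],[0.7,-0.01,0,0.0012,0,0,0],[0.7,-0.01,0,0.0010,0,0,0],[0.7,-0.01,0,0.001,0,0,0],[0.7,-0.01,0,0.0008,0,0,0],[0.7,-0.0148,0,0.0006,0,0,0],[0.7,0,0,0,0,0,0]]'
python3 -c "
from h import *
R=tilt_rot(40);print(rel(tcp(78,.07,40,0),R),ctrl.get_obs()['q']);rect('rect2')"
```

```text
t: 9.75
tool_pos: [0.6265, 0.0549, 0.1601]
tool_rot: [2.843, -0.022, 1.322]
contact_force: [-4.9, -4.2, -2.5]
opening: 0.0232
t: 10.75
tool_pos: [0.5935, 0.0559, 0.1132]
tool_rot: [2.843, -0.021, 1.321]
contact_force: [-1.0, -0.7, -0.4]
opening: 0.06
(array([0.0059, 0.0025, 0.0002]), array([ 0.07,  0.16, -0.05])) [-0.04002619 -0.31266353  2.33110693  0.07711175  0.25423498  1.47960224]
```

View pics/rect2.png

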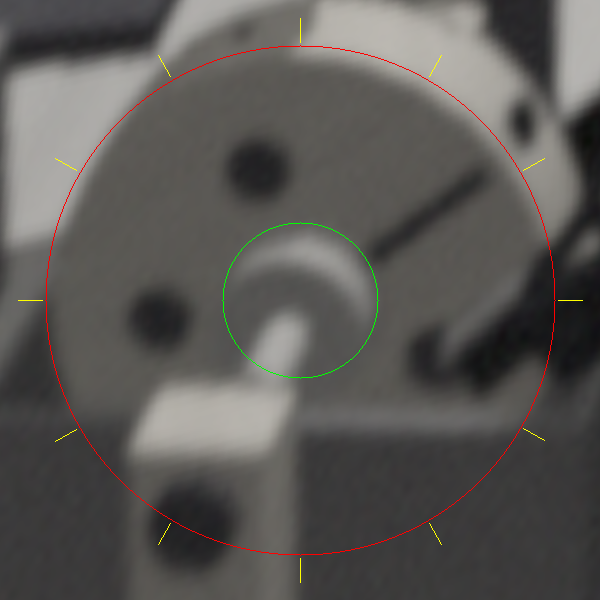

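The groove runs from (375,255) to (490,170), and the hole's mouth shows on the rim at (522,122), so it is out of the guard with about 54.5° to go. I'll do another stroke like the last one, then measure with the grip still closed.

```bash
python3 -m creep '[[0,0,0,0,0,0,0],[0,0,0,0,0,0,0],[0,0,0,0,0,0,0],[0,0,0,0,0,0,0],[0,0,0,0,0,0,0],[0,0,0,0,0,0,0],[0,0.0046,0,-0.0022,0,0,0],[0,0.0048,0,-0.0019,0,0,0],[0,0.0049,0,-0.0015,0,0,0],[0,0.005,0,-0.0012,0,0,0],[0,0.0051,0,-0.0008,0,0,0],[0,0.0051,0,-0.0004,0,0,0],[0,0.0051,0,-0.0001,0,0,0],[0,0.0051,0,0.0003,0,0,0],[0,0.0051,0,0.0007,0,0,0],[0,0.005,0,0.0011,0,0,0],[0,0,0,0,0,0,0]]' 50
python3 -m creep '[[0.7,0,0,0,0,0,0],[0.7,0,0,0,0,0,0],[0.7,0,0,0,0,0,0],[0.7,0,0,0,0,0,0],[0.7,-0.01,0,0.0012,0,0,0],[0.7,-0.01,0,0.0010,0,0,0],[0.7,-0.01,0,0.001,0,0,0],[0.7,-0.005,0,0.0008,0,0,0],[0.7,0,0,0,0,0,0]]'
cat >> h.py <<'E'
def groove(c0=(301,303),lo=-40,hi=80):
    w=cv2.cvtColor(rect(None,draw=False),cv2.COLOR_RGB2GRAY).astype(np.float32)
    an=np.radians(np.arange(lo,hi,.25));pts=[]
    for r in np.arange(100,231,5):
        v=cv2.remap(w,(c0[0]+r*np.sin(an)).astype(np.float32)[None],(c0[1]-r*np.cos(an)).astype(np.float32)[None],1)[0]
        v=cv2.GaussianBlur(v[None],(0,0),3)[0];pts.append((r,np.degrees(an[v.argmin()]),v.min()))
    return np.array(pts)
E
python3 -c "
from h import *
R=tilt_rot(40);print(rel(tcp(78,.07,40,0),R));np.set_printoptions(suppress=True,precision=1)
print(groove(lo=-10,hi=40)[::2].tolist());rect('rect3')"
```

```text
t: 12.5
tool_pos: [0.622, 0.055, 0.1567]
tool_rot: [2.844, -0.022, 1.32]
contact_force: [-6.4, -3.0, -1.6]
opening: 0.0231
t: 13.4
tool_pos: [0.6029, 0.0557, 0.1278]
tool_rot: [2.841, -0.021, 1.325]
contact_force: [-0.2, 0.1, -0.4]
opening: 0.0599
(array([-0.0114,  0.0024,  0.0024]), array([ 0.08, -0.01, -0.05]))
[[100.0, 20.75, 43.676761627197266], [110.0, 20.75, 43.007057189941406], [120.0, 21.0, 43.46339416503906], [130.0, 20.75, 43.72667694091797], [140.0, 20.5, 43.80441665649414], [150.0, 20.5, 45.25834274291992], [160.0, 20.5, 45.138004302978516], [170.0, 20.25, 45.31294250488281], [180.0, 20.25, 43.893653869628906], [190.0, 20.0, 44.566226959228516], [200.0, 20.0, 42.671913146972656], [210.0, 20.0, 45.66743087768555], [220.0, 20.25, 59.442604064941406], [230.0, 19.5, 79.3626937866211]]
```

View pics/rect3.png

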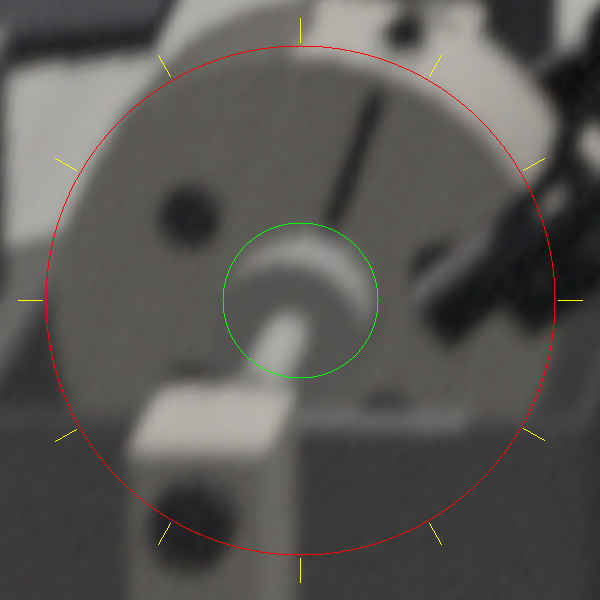

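The groove runs from (335,220) to (377,95), about 20° from the top. Next is a short final stroke, measured while gripped.

```bash
python3 -m creep '[[0,0,0,0,0,0,0],[0,0,0,0,0,0,0],[0,0,0,0,0,0,0],[0,0,0,0,0,0,0],[0,0,0,0,0,0,0],[0,0,0,0,0,0,0],[0,0.0049,0,-0.0015,0,0,0],[0,0.005,0,-0.0011,0,0,0],[0,0.0051,0,-0.0008,0,0,0],[0,0.0051,0,-0.0004,0,0,0],[0,0.0051,0,0,0,0,0],[0,0,0,0,0,0,0],[0,0,0,0,0,0,0],[0,0,0,0,0,0,0]]' 50
python3 -c "
from h import *
g=groove(lo=-25,hi=25);print(g[::3,1].tolist())"
```

```text
t: 14.9
tool_pos: [0.615, 0.0553, 0.1473]
tool_rot: [2.845, -0.021, 1.317]
contact_force: [-1.1, -4.4, -15.6]
opening: 0.0234
[5.5, 5.0, 5.0, 4.75, 5.0, 5.0, 5.0, 4.75, 4.75]
```

```bash
python3 -m creep '[[0,0.003,0,0,0,0,0],[0,0.003,0,0,0,0,0],[0,0,0,0,0,0,0],[0,0,0,0,0,0,0]]' 50
python3 -c "
from h import *
g=groove(lo=-25,hi=25);print(g[::3,1].tolist())"
```

```text
t: 15.35
tool_pos: [0.6205, 0.0551, 0.1542]
tool_rot: [2.841, -0.021, 1.324]
contact_force: [7.9, -3.9, -18.8]
opening: 0.0233
[-1.75, -1.25, -1.75, -1.5000000000000002, -1.25, -1.5000000000000002, -1.75, -1.5000000000000002, -1.25]
```

```bash
python3 -m creep '[[0,-0.0015,0,0,0,0,0],[0,0,0,0,0,0,0],[0,0,0,0,0,0,0]]' 50
python3 -c "
from h import *
g=groove(lo=-25,hi=25);print(g[::3,1].tolist())"
python3 -m creep '[[0.7,0,0,0,0,0,0],[0.7,0,0,0,0,0,0],[0.7,0,0,0,0,0,0],[0.7,0,0,0,0,0,0],[0.7,0,0,0,0,0,0]]'
python3 -c "
from h import *
g=groove(lo=-25,hi=25);print(g[::3,1].tolist())
save('top','top3',(255,75,395,240),3.5);rect('rect4')
import cv2
im=get_image('side')[160:300,190:300];im=cv2.resize(im,None,fx=4.2,fy=4.2,interpolation=cv2.INTER_CUBIC);cv2.imwrite('pics/side4.png',im[...,::-1])"
```

```text
t: 15.7
tool_pos: [0.6203, 0.0551, 0.154]
tool_rot: [2.839, -0.021, 1.328]
contact_force: [12.9, -3.3, -20.6]
opening: 0.0234
[-1.25, -1.25, -1.5000000000000002, -1.5000000000000002, -1.5000000000000002, -1.25, -1.25, -1.25, -1.25]
t: 16.25
tool_pos: [0.6212, 0.0556, 0.1569]
tool_rot: [2.837, -0.02, 1.334]
contact_force: [0.6, -1.6, 0.2]
opening: 0.0597
[-1.25, -1.25, -1.0, -1.5000000000000002, -1.0, -1.25, -1.25, -1.25, -1.25]
```

View pics/side4.png

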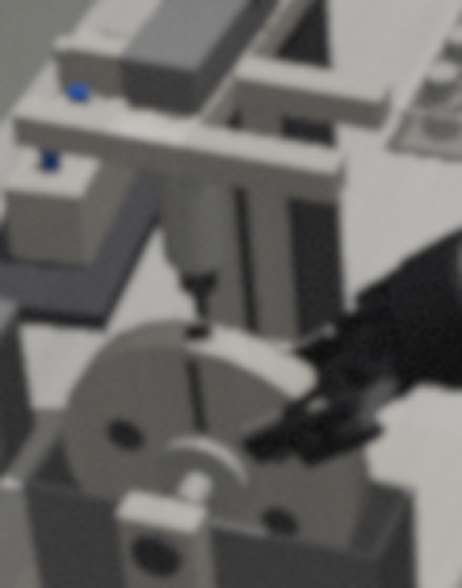

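Groove at −1.25°, and the hole sits at about (197,331) right under the bit at about (205,318). I'll cross-check this against the bit's projection and back the gripper out.

```bash
python3 -c "
from h import *
f=lambda P:np.round((proj('side',st(P,AX))-[190,160]+.5)*4.2,1).tolist()
print('bit',f([0,0,.215]),f([0,0,.232]),f([0,0,.25]));
for a in(-4,-2,0,2,4):
  r=np.radians(a);print(a,f([-.085*np.sin(r),0,.115+.085*np.cos(r)]))
im=cv2.imread('pics/side4.png',0)
print((im[322:340:2,180:222:3]).tolist())
"
python3 -m creep '[[0.8,0,0,-0.01,0,0,0],[0.8,0,0,-0.015,0,0,0],[0.8,0,0,-0.015,0,0,0],[0.8,0,0,-0.02,0,0,0],[0.8,0,0,-0.02,0,0,0],[0.8,0,0,-0.02,0,0,0],[0.8,0,0,-0.02,0,0,0],[0.8,0,0,0,0,0,0],[0.8,0,0,0,0,0,0]]'
python3 -c "
from h import *
g=groove(lo=-25,hi=25);print(g[::3,1].tolist())
for c in('side','top'):
  get_image(c)
  for n in('sleeve_a','bottle','cup','screwdriver','wrench'):print(c,n,[(np.round(d['extent']).tolist(),round(d['conf'],2)) for d in models.search_frame(c,n)[:3]])
a=rect(None,s=2,draw=False);t=cv2.resize(get_image('side')[170:290,190:290],None,fx=3.33,fy=3.33,interpolation=cv2.INTER_CUBIC)
cv2.imwrite('pics/fin.png',np.hstack([cv2.resize(a,(400,400)),t[:400,:333]])[...,::-1])
"
```

```text
bit [[198.9, 307.9]] [[196.1, 281.8]] [[193.2, 253.7]]
-4 [[190.6, 328.9]]
-2 [[195.9, 329.7]]
0 [[201.2, 330.6]]
2 [[206.6, 331.7]]
4 [[211.9, 332.9]]
[[120, 119, 118, 113, 107, 100, 90, 82, 80, 84, 92, 102, 108, 109], [112, 109, 106, 100, 93, 87, 81, 75, 75, 81, 94, 109, 118, 119], [105, 98, 90, 81, 72, 68, 65, 62, 66, 76, 96, 118, 131, 135], [104, 93, 81, 67, 57, 52, 50, 51, 59, 71, 96, 124, 140, 146], [102, 89, 72, 55, 42, 39, 39, 43, 54, 69, 99, 130, 150, 157], [100, 87, 70, 50, 37, 34, 35, 40, 52, 71, 101, 134, 155, 163], [99, 87, 72, 53, 42, 41, 43, 49, 62, 81, 109, 139, 159, 168], [99, 88, 76, 62, 53, 53, 57, 64, 76, 94, 118, 144, 161, 170], [100, 92, 86, 78, 73, 74, 79, 87, 98, 112, 131, 150, 163, 172]]
t: 17.35
tool_pos: [0.5284, 0.0568, 0.2323]
tool_rot: [2.838, -0.021, 1.331]
contact_force: [0.4, 0.1, 0.1]
opening: 0.0681
[-1.5000000000000002, -1.0, -1.25, -1.5000000000000002, -1.5000000000000002, -1.25, -1.25, -1.5000000000000002, -1.0]
side sleeve_a [([241.0, 337.0, 253.0, 362.0], 0.72), ([300.0, 247.0, 303.0, 254.0], 0.52), ([208.0, 336.0, 223.0, 356.0], 0.5)]
side bottle [([323.0, 388.0, 344.0, 434.0], 0.82), ([420.0, 224.0, 450.0, 234.0], 0.3)]
side cup [([234.0, 417.0, 276.0, 462.0], 0.85)]
side screwdriver [([342.0, 345.0, 399.0, 394.0], 0.66)]
side wrench [([418.0, 222.0, 449.0, 232.0], 0.52)]
top sleeve_a [([232.0, 177.0, 246.0, 188.0], 0.47)]
top bottle [([181.0, 282.0, 207.0, 297.0], 0.67), ([237.0, 200.0, 250.0, 213.0], 0.62), ([140.0, 226.0, 174.0, 257.0], 0.54)]
top cup [([140.0, 227.0, 175.0, 256.0], 0.81)]
top screwdriver [([212.0, 287.0, 242.0, 314.0], 0.58)]
top wrench [([457.0, 281.0, 480.0, 355.0], 0.7)]
```

View pics/fin.png

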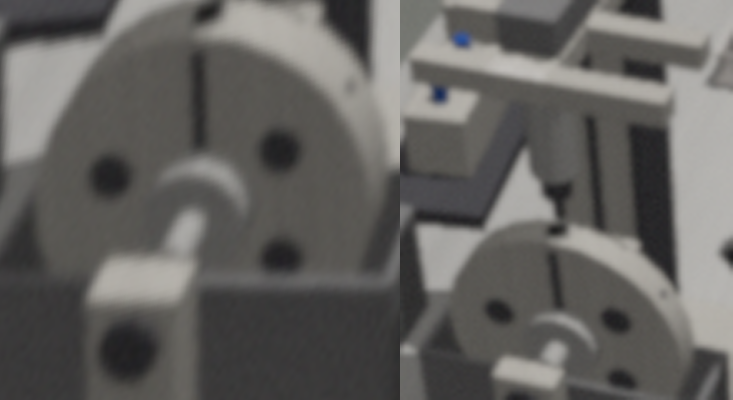

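```bash
python3 -c "
from h import *
im=np.mean([cv2.cvtColor(get_image('side'),cv2.COLOR_RGB2GRAY).astype(float) for _ in range(6)],0)
np.save('avg.npy',im)
print('cols 228..248');
for v in range(218,244):print(v,im[v,228:249].astype(int).tolist())
print(proj('side',st([[0,0,.215],[0,0,.232],[0,0,.25],[0,0,.2],[0,0.0075,.2],[0,-0.0075,.2]],AX)).round(1).tolist())
b=cv2.resize(im[205:250,215:265].astype(np.uint8),None,fx=12,fy=12,interpolation=cv2.INTER_CUBIC);cv2.imwrite('pics/zoom.png',b)"
```

```text
cols 228..248
218 [134, 99, 80, 80, 81, 81, 81, 83, 86, 90, 92, 93, 95, 94, 94, 91, 88, 82, 70, 50, 43]
219 [139, 103, 81, 79, 81, 81, 80, 83, 86, 90, 92, 92, 94, 94, 94, 91, 88, 84, 73, 52, 43]
220 [145, 110, 83, 80, 81, 81, 82, 84, 87, 89, 92, 93, 94, 94, 93, 91, 88, 84, 74, 53, 42]
221 [154, 122, 91, 81, 81, 81, 81, 83, 87, 90, 91, 92, 93, 93, 93, 90, 87, 83, 74, 54, 42]
222 [162, 139, 109, 89, 82, 82, 81, 83, 87, 89, 91, 91, 92, 93, 91, 88, 86, 85, 75, 56, 42]
223 [169, 156, 134, 109, 90, 81, 80, 81, 84, 87, 88, 87, 86, 86, 86, 86, 87, 85, 76, 58, 42]
224 [172, 167, 156, 133, 101, 79, 73, 74, 76, 78, 78, 74, 69, 74, 81, 86, 87, 85, 77, 59, 43]
225 [173, 171, 166, 148, 111, 72, 58, 58, 59, 59, 56, 52, 51, 64, 79, 86, 88, 86, 78, 61, 45]
226 [173, 172, 169, 154, 118, 69, 45, 43, 42, 41, 38, 36, 41, 60, 78, 86, 87, 85, 78, 62, 45]
227 [173, 172, 170, 156, 121, 75, 43, 36, 35, 34, 33, 33, 41, 60, 79, 86, 87, 85, 79, 64, 46]
228 [172, 173, 170, 159, 133, 93, 58, 40, 35, 35, 34, 38, 49, 66, 80, 86, 87, 86, 80, 67, 49]
229 [172, 172, 171, 166, 152, 124, 92, 65, 44, 37, 37, 48, 62, 76, 8
[... 834 characters left out ...]
, 102, 93, 74, 52, 43, 43, 50, 73, 113, 142, 150, 144, 139, 136, 128, 111, 91]
239 [104, 104, 105, 105, 101, 91, 66, 43, 35, 40, 54, 82, 122, 152, 165, 166, 165, 164, 157, 144, 127]
240 [105, 105, 105, 104, 101, 93, 80, 70, 68, 76, 86, 108, 136, 159, 171, 174, 175, 175, 173, 167, 157]
241 [101, 101, 102, 102, 102, 100, 101, 105, 109, 116, 127, 139, 153, 166, 174, 176, 177, 177, 177, 176, 172]
242 [94, 95, 96, 98, 97, 100, 110, 122, 130, 138, 149, 159, 165, 171, 174, 175, 177, 178, 178, 178, 177]
243 [89, 88, 90, 89, 89, 91, 99, 111, 120, 131, 143, 153, 159, 164, 169, 172, 175, 176, 178, 178, 178]
[[236.8, 232.8], [236.2, 226.6], [235.5, 219.9], [237.4, 238.2], [236.1, 240.3], [238.7, 236.1]]
```

View pics/zoom.png

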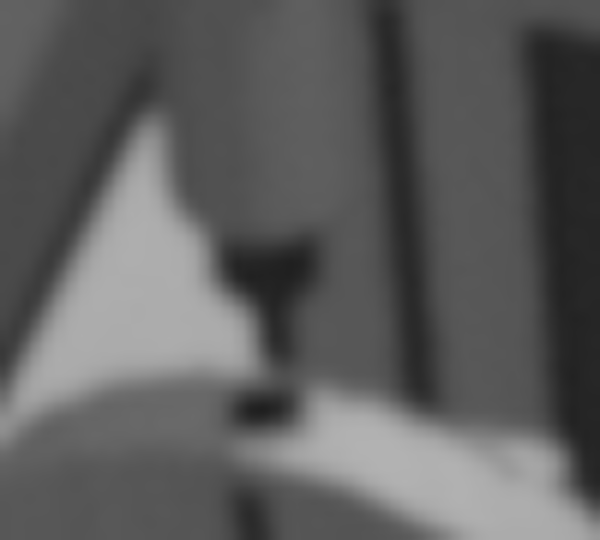

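The zoom shows the bit at column ≈237.6 and the hole centre ≈236.6, where about 238.1 would be straight below the bit. That puts the hole about −2.4° past the top; the groove reading says −1.25°. Both are inside the 4° tolerance but the margin is thin, so I'll re-grip and trim back about 2°.

```bash
python3 -m creep '[[0.7,0,0,0.02,0,0,0],[0.7,0,0,0.02,0,0,0],[0.7,0,0,0.02,0,0,0],[0.7,0,0,0.02,0,0,0],[0.7,0,0,0.015,0,0,0],[0.7,0,0,0.015,0,0,0],[0.7,0,0,0.01,0,0,0],[0.7,0,0,0,0,0,0],[0,0,0,0,0,0,0],[0,0,0,0,0,0,0],[0,0,0,0,0,0,0],[0,0,0,0,0,0,0],[0,0,0,0,0,0,0],[0,0,0,0,0,0,0]]' 50
python3 -c "
from h import *
print(np.median(groove(lo=-25,hi=25)[:,1]))"
python3 -m creep '[[0,-0.003,0,0,0,0,0],[0,0,0,0,0,0,0],[0,0,0,0,0,0,0]]'
python3 -c "
from h import *
print(np.median(groove(lo=-25,hi=25)[:,1]))"
```

```text
t: 19.8
tool_pos: [0.6203, 0.0551, 0.156]
tool_rot: [2.838, -0.021, 1.33]
contact_force: [-5.9, -2.8, 4.1]
opening: 0.0229
-1.5000000000000002
t: 20.15
tool_pos: [0.6199, 0.0551, 0.1557]
tool_rot: [2.835, -0.021, 1.337]
contact_force: [-1.9, -1.6, 7.0]
opening: 0.0235
-0.7500000000000001
```

```bash
python3 -m creep '[[0,-0.0015,0,0,0,0,0],[0,0,0,0,0,0,0],[0,0,0,0,0,0,0]]'
python3 -c "
from h import *
print(np.median(groove(lo=-25,hi=25)[:,1]))"
```

```text
t: 20.5
tool_pos: [0.6197, 0.055, 0.1555]
tool_rot: [2.833, -0.021, 1.34]
contact_force: [0.7, -2.0, 5.0]
opening: 0.0234
-0.7500000000000001
```

```bash
python3 -m creep '[[0,-0.002,0,0,0,0,0],[0,0,0,0,0,0,0],[0,0,0,0,0,0,0]]'
python3 -c "
from h import *
print(np.median(groove(lo=-25,hi=25)[:,1]))"
```

```text
t: 20.85
tool_pos: [0.6192, 0.0551, 0.1551]
tool_rot: [2.832, -0.021, 1.344]
contact_force: [5.7, -2.3, 5.1]
opening: 0.0237
-0.25
```

Close to the target; one more small nudge, then release and measure again with both methods.

```bash
python3 -m creep '[[0,-0.001,0,0,0,0,0],[0,0,0,0,0,0,0],[0,0,0,0,0,0,0],[0.7,0,0,0,0,0,0],[0.7,0,0,0,0,0,0],[0.7,0,0,0,0,0,0],[0.7,0,0,0,0,0,0],[0.8,0,0,-0.01,0,0,0],[0.8,0,0,-0.015,0,0,0],[0.8,0,0,-0.02,0,0,0],[0.8,0,0,-0.025,0,0,0],[0.8,0,0,-0.025,0,0,0],[0.8,0,0,-0.025,0,0,0],[0.8,0,0,0,0,0,0],[0.8,0,0,0,0,0,0],[0.8,0,0,0,0,0,0]]'
python3 -c "
from h import *
print(np.median(groove(lo=-25,hi=25)[:,1]))
im=np.mean([cv2.cvtColor(get_image('side'),cv2.COLOR_RGB2GRAY).astype(float) for _ in range(6)],0)
for v in range(236,241):print(v,im[v,228:249].astype(int).tolist())
print(np.median(groove(lo=-25,hi=25)[:,1]))
a=np.load('avg.npy')
# change check outside the pulley/arm
d=np.abs(im-a);print(d[330:,:330].max())"
```

```text
t: 22.5
tool_pos: [0.5232, 0.0569, 0.2245]
tool_rot: [2.841, -0.021, 1.325]
contact_force: [1.5, -0.4, 0.7]
opening: 0.0685
2.25
236 [132, 129, 129, 128, 126, 123, 124, 124, 116, 101, 89, 83, 83, 88, 93, 96, 93, 90, 87, 79, 61]
237 [110, 109, 108, 108, 108, 108, 108, 108, 104, 98, 88, 80, 76, 86, 106, 115, 111, 105, 98, 87, 69]
238 [104, 104, 104, 105, 105, 105, 104, 98, 87, 74, 64, 56, 57, 80, 116, 138, 140, 135, 127, 111, 95]
239 [104, 104, 104, 104, 105, 106, 103, 93, 72, 52, 40, 38, 48, 77, 119, 149, 161, 162, 157, 145, 134]
240 [104, 105, 105, 105, 105, 105, 104, 98, 84, 68, 60, 59, 72, 98, 128, 154, 168, 173, 172, 168, 164]
2.25
65.50000000000001
```

The groove now reads +2.25°, the same twice over several frames, so the pulley is at rest. The bit-to-hole comparison gives about +1.1°. Both are within 4°, the gripper is clear and the contact force is near zero, so I'm handing in.

```bash
python3 -c "
from h import *
get_image('side')
for n in('sleeve_a','bottle','cup','screwdriver','wrench'):print(n,[(np.round(d['extent']).tolist(),round(d['conf'],2)) for d in models.search_frame('side',n)[:3]])
print(np.median(groove(lo=-25,hi=25)[:,1]),finish_job())"
```

```text
sleeve_a [([237.0, 418.0, 275.0, 462.0], 0.72), ([240.0, 338.0, 254.0, 359.0], 0.58), ([210.0, 333.0, 223.0, 358.0], 0.53)]
bottle [([324.0, 388.0, 344.0, 432.0], 0.9)]
cup [([238.0, 416.0, 275.0, 463.0], 0.8)]
screwdriver [([338.0, 347.0, 398.0, 398.0], 0.61)]
wrench [([429.0, 224.0, 449.0, 232.0], 0.58), ([184.0, 95.0, 314.0, 342.0], 0.32)]
the job is handed in; nothing more can be done
2.25 None
```

I turned the pulley about 125° in four strokes, gripping the rim on the robot side, with one small trim at the end. I then let go, backed the gripper about 120 mm away and handed the job in at about 23 s.

**Hole position:** the two last checks disagree slightly, but both are inside the 4° tolerance. The groove on the face read +2.25° from straight up. Comparing the hole directly with the bit gave about +1.1°.

**Trim:** before it, the same two checks read −1.25° and −2.4°. Letting go moved the pulley about 2.5° further than I intended, so the trim moved the error to the other side of the top rather than removing it.

**At rest and clear:** repeated groove readings were identical, so the pulley was still. The force on the gripper read about zero.

**Bystanders:** two of the sleeves, the bottle, the cup and the screwdriver were detected within a few pixels of where they started. The wrench had no starting detection, but it was found where it lies. The third sleeve, on the column side, was only partly detected after the last stroke and not in the final check; the arm passed well above it. One image comparison showed a brightness change in the bench area, probably the arm's shadow, which I did not look into.

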